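# Shut off and pull the spent column on a vacuum manifold

### The job

On the vacuum manifold one extraction column has run dry: its packing has turned brown. Close the valve directly in front of that column finger-tight, turning its handle clockwise until you feel the needle meet its seat and then just a little further so that it is snug, without ever forcing it. Only then pull the brown column out of its port and set it down in the open white card tray, without brushing the handles of the other valves or upsetting the other columns, which are still running.

Things in the scene. Friction and masses are not known exactly. Their poses are not given: they have to be found in the camera images.
- manifold: vacuum manifold, fixed: clear chamber 130 x 244 mm, white lid with its top 112 mm above the worktop; origin under its centre, x points away from the gauge side, y along the row, z up. Four stations stand on the lid in any order, at y = -81, -27, 27, 81 mm; each has its valve at x = -29 mm and its column port at x = +27 mm, on the same y.
- knob_a: black bar handle of the valve to close, in front of the brown column. Bar 36 mm long (own x, white mark at the +x end), 10 mm thick (own y), 20 mm tall; origin on the upright turning axis, 1 mm under the bar, 32 mm above the lid. Under the bar 16 mm of bare 8 mm stem, then the 30 mm wide bonnet, 16 mm tall. Clockwise from above closes; it stays where left; the stem drags with 0.06 N m.
- handle_a (a point): middle of that bar on its turning axis, half-way up it (10 mm below its top); axes as knob_a. Grip across the 10 mm thickness with about 25 to 40 N to carry the torque. Neighbouring handles' axes are 54 mm away, the column port 56 mm; columns reach 14 mm above this point.
- seat_a: soft seat hidden in the bonnet of knob_a; origin on the axis, tells nothing of the closing angle. The needle meets it after 0.3 to 1.1 rad of clockwise turning, different every time; torque then climbs by about 1.3 N m per rad. Snug: 0.10 N m or more over the drag felt while turning free; the needle is scored above 0.27 over it; side load on the grip shifts readings. Released, the handle springs back a little and stays seated.
- column_a: the brown column, loose, about 15 g: clear tube 14 mm in diameter, brown packing in the lower half, 19 mm flange on top, 8 mm nozzle below, 55 mm long in all; origin at the nozzle tip, z up along the tube. The nozzle stands 10 mm deep, with 1 mm play, in a port whose rim is 12 mm above the lid.
- col_a (a point): point on the axis of the brown column, 32 mm above its nozzle tip: where to grip it. The plain 14 mm tube runs from 22 mm below to 21 mm above this point.
- discard_tray: open white card tray for used columns, loose, 300 g, 95 x 120 x 51 mm (x, y, z) with 2 mm walls and floor; origin at the centre of its underside.
- knob_b: like knob_a, the handle of a valve in use; it turns easily and must not be touched; same shape and axes.
- tip_b (a point): point at the marked end of knob_b, 18 mm from its turning axis, half-way up the bar.
- col_b (a point): same point on a column still in use (white packing), the one behind knob_b; loose like the brown one.
- knob_c: like knob_a, the handle of a valve in use; it turns easily and must not be touched; same shape and axes.
- tip_c (a point): point at the marked end of knob_c, 18 mm from its turning axis, half-way up the bar.
- col_c (a point): same point on a column still in use (white packing), the one behind knob_c; loose like the brown one.
- knob_d: like knob_a, the handle of a valve in use; it turns easily and must not be touched; same shape and axes.
- tip_d (a point): point at the marked end of knob_d, 18 mm from its turning axis, half-way up the bar.
- col_d (a point): same point on a column still in use (white packing), the one behind knob_d; loose like the brown one.

How it is judged:
By the outcome, as a careful person would: the job done as asked, in the order asked, and still so for the second after the job is handed in, with the robot touching nothing.
It also fails if it takes over 72 s, if anything falls off the work surface, if the arm or the gripper's body presses on something with over 40 N, if the wrist force passes 120 N, or if a joint passes its speed limit or range.

### The arm

A 6-joint arm with a two-finger parallel gripper is mounted at the origin on the work surface; the furniture and walls round the work are solid. World frame = base frame: x ahead of the robot, y to its left, z up, the work surface at z = 0. Lengths are in mm, angles in degrees, forces in N, time in s.
With the tool pointing down it reaches from about 350 to 850 mm from the base axis. Payload 8.1 kg.
Tool frame: the origin (TCP) lies at the very end of the fingers, on their centre line; the grasp point (between the pads) lies 19 mm behind it; z points along the fingers, y is the direction in which the jaws open and shut (so a half turn about z gives the same grasp; the last joint's range is limited). The gripper opens to 85 mm and grips with 20 to 120 N. Pads are 22 mm wide; open, the fingers measure 114 mm over their backs; the gripper's body (76 mm by 85 mm) begins 54 mm behind the grasp point. The pads swing forward as they close: fully open they stand 13 mm farther back than shut.
Start: joints at [66.727, 7.471, 85.268, -0, 87.261, -4.893], TCP at [189.174, 569.402, 231.292] pointing down, gripper open.
Joint ranges: [-169.43, 169.43], [-51.17, 129.36], [1.28, 143.12], [-76.62, 256.62], [0, 156.53], [-152.29, 152.29]. Speed limits (degrees/s): [136.94, 136.94, 159.86, 180, 180, 180].

### API

Orientations are given as [roll, pitch, yaw] about the fixed x, y, z axes, in that order (R = Rz(yaw) Ry(pitch) Rx(roll)).
In Python, from bench import r gives the robot as it stands.
- The arm moves only by the shell command python3 -m jog 'ROWS' [OPENING] [FORCE]. ROWS is JSON, a list of rows, each a list of 6 numbers: the shift along the tool's x, y, z normalised to -1 to 1, where 1 is 0.25 m, then the turn, a rotation vector about the tool's x, y, z normalised to -1 to 1, where 1 is pi rad. In form: [[x, y, z, ax, ay, az], ...]. A call has 1 to 10 rows; each row is the pose to reach, as a shift and turn from the pose commanded when the call began, along the tool's axes at that moment, turning the shorter way round; what a row does not reach only later rows make up. A row lasts 1/10 s, in which the tool goes at most 50 mm and 8.59 degrees, less where a joint would pass 70% of its speed; a pose out of reach is approached as far as the arm can. A call with a number of a shift or a turn outside -1 to 1 is refused whole. A call with a gripper value outside its range is refused whole. OPENING is the opening, from 0 (shut) to 1 (fully open), set as the call begins (- or left out, the last holds). The fingers move at their own pace and stop on an object; FORCE is the grip in N (left out, the last holds). Time passes only in rows, so rows that repeat a pose let the fingers close. It gives the time, the measured TCP pose, the force and the opening at its end, in the units of the state.
- r.sense(): the state, without advancing time (a new reading comes with each control period).
- r.snapshot(name): name is "side" or "top" or "wrist"; returns a dict with "pixels" (420x560x3 uint8, red, green, blue), "intrinsics" (3x3 intrinsics, pixels), "dist" ([k1, k2, p1, p2, k3] as OpenCV has them; the pictures are not rectified), "extrinsics" (4x4, takes a point from camera to world coordinates). Camera axes: x right, y down, z forward; pixel columns grow to the right and rows downward; lengths in mm; the calibration is good to about 2 mm. A picture is of the moment at which its call begins. There is no depth.
- r.hand_in(): hands the job in, once; it reports no verdict.
The state is a dict: "time": time; "joint_pos": joint angles; "qd": joint speeds; "joint_efforts": joint torques, N m; "tool_pos": TCP position; "tcp_rot": TCP orientation; "ft_force": force on the tool from outside, world axes, zero at the start; "wrist_torque": the same for the moment, N m; "finger_gap": finger opening in mm.
Only numpy, scipy, OpenCV 4.12 (cv2) and the standard library are available. Lean on these libraries where they do the work, as an engineer would, in place of code of your own. Each camera call takes 0.05 s, during which the arm holds its last target.

## Working session

There is one attempt and no reset: what is moved stays moved. The work goes in short steps, Python scripts to look and compute and a shell command to move; the robot and the scene stay as the last step left them, time stands still between calls to the robot, and variables do not carry over. Pictures are saved under pics/ and viewed, and the job is handed in when it is done.

```bash
ls; mkdir -p pics; python3 - <<'E'
from bench import r
import cv2,pickle
print(r.sense())
for n in ["side","top","wrist"]:
    s=r.snapshot(n); cv2.imwrite(f"pics/{n}0.png",s["pixels"][:,:,::-1]); pickle.dump(s,open(f"{n}0.pkl","wb"))
    print(n,s["intrinsics"],s["dist"],s["extrinsics"])
E
```

```text
pics
{'time': 0.0, 'joint_pos': array([ 6.67253582e+01,  7.51461697e+00,  8.53280496e+01,  7.22370976e-04,
        8.72633043e+01, -4.89248744e+00]), 'qd': array([ 0.01693388, -0.05999232, -0.05180408, -0.04653177, -0.04431168,
       -0.0266812 ]), 'joint_efforts': array([ 6.95152157e-04, -5.69392741e+01, -5.00551128e+01, -1.33767917e-04,
        1.46391938e-02, -1.87693496e-05]), 'tool_pos': array([188.96304279, 568.88865728, 230.26135479]), 'tcp_rot': array([-1.79894477e+02, -9.75670815e-03,  1.61617802e+02]), 'ft_force': array([-0.1725263 ,  0.02250779,  0.11990849]), 'wrist_torque': array([-0.0211728 ,  0.01687798, -0.03368034]), 'finger_gap': 85.442053629396}
side [[388.51225085   0.         275.41975143]
 [  0.         388.51225085 207.40396902]
 [  0.           0.           1.        ]] [-0.05942668  0.          0.          0.          0.        ] [[ 9.97697614e-01 -5.57502487e-02  3.86184031e-02  5.21563846e+02]
 [-6.47886877e-02 -6.15173245e-01  7.85725336e-01 -6.32103653e+02]
 [-2.00473745e-02 -7.86418329e-01 -6.17368865e-01  6.46693865e+02]
 [ 0.00000000e+00  0.00000000e+
[... 252 characters left out ...]
58e-01  1.66982828e-01  3.96774577e+02]
 [-9.99959000e-01 -7.97823367e-03  4.28325382e-03  7.63629282e+00]
 [-2.89072812e-03 -1.67012738e-01 -9.85950500e-01  9.37838931e+02]
 [ 0.00000000e+00  0.00000000e+00  0.00000000e+00  1.00000000e+00]]
wrist [[301.1549429    0.         280.81661286]
 [  0.         301.1549429  209.29806429]
 [  0.           0.           1.        ]] [-0.0558861  0.         0.         0.         0.       ] [[ 3.15325846e-01  9.12833310e-01  2.59431995e-01  1.22725730e+02]
 [ 9.48981431e-01 -3.02747705e-01 -8.81933714e-02  5.91282227e+02]
 [-1.96340599e-03  2.74005795e-01 -9.61726037e-01  3.73310225e+02]
 [ 0.00000000e+00  0.00000000e+00  0.00000000e+00  1.00000000e+00]]
```

View pics/side0.png

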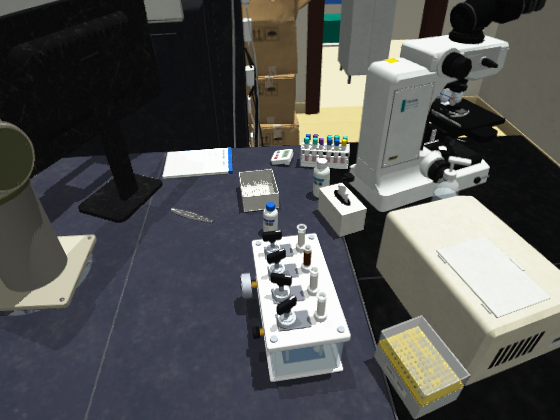

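View pics/top0.png

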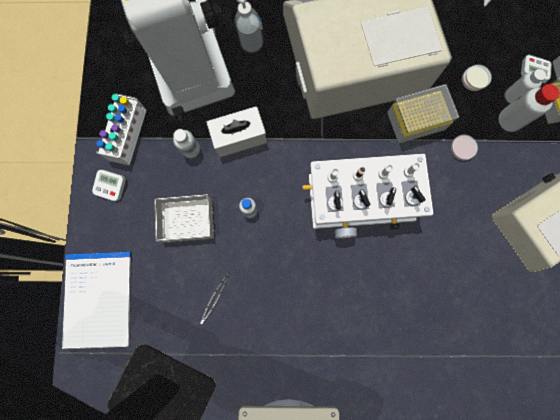

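View pics/wrist0.png

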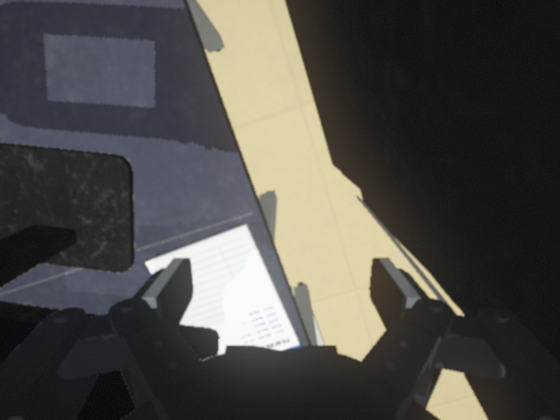

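The top view shows the manifold at about (370,190), with the brown column second from the left at about (360,172). The tray is at about (184,218).

```bash
cat > h.py <<'E'
import numpy as np,cv2,pickle
def load(n): return pickle.load(open(n+".pkl","rb"))
def ray(s,uv):
    p=cv2.undistortPoints(np.array([[uv]],float),s["intrinsics"],np.array(s["dist"]))[0,0]
    E=s["extrinsics"]; d=E[:3,:3]@np.array([p[0],p[1],1]); return E[:3,3],d
def onz(s,uv,z):
    o,d=ray(s,uv); return o+d*(z-o[2])/d[2]
def proj(s,P):
    E=np.linalg.inv(s["extrinsics"]); 
    q,_=cv2.projectPoints(np.array(P,float).reshape(-1,3),cv2.Rodrigues(E[:3,:3])[0],E[:3,3],s["intrinsics"],np.array(s["dist"])); return q.reshape(-1,2)
E
python3 - <<'E'
import cv2
a=cv2.imread("pics/top0.png")
cv2.imwrite("pics/topz.png",cv2.resize(a[145:245,300:440],None,fx=5.7,fy=5.7,interpolation=cv2.INTER_CUBIC))
cv2.imwrite("pics/trayz.png",cv2.resize(a[180:260,140:270],None,fx=5,fy=5,interpolation=cv2.INTER_CUBIC))
a=cv2.imread("pics/side0.png")
cv2.imwrite("pics/sidez.png",cv2.resize(a[220:380,230:360],None,fx=3.75*1.6/1.6,fy=3.75,interpolation=cv2.INTER_CUBIC))
E
```

```text
(no output)
```

View pics/topz.png

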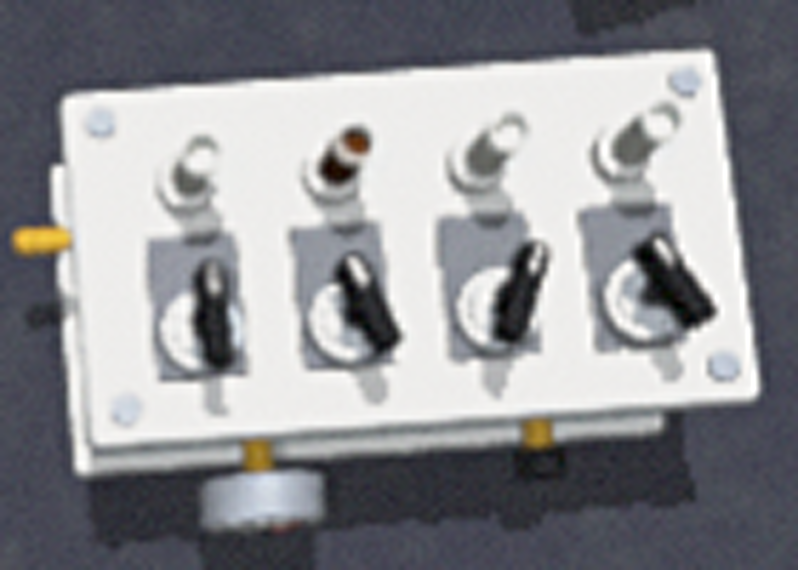

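View pics/sidez.png

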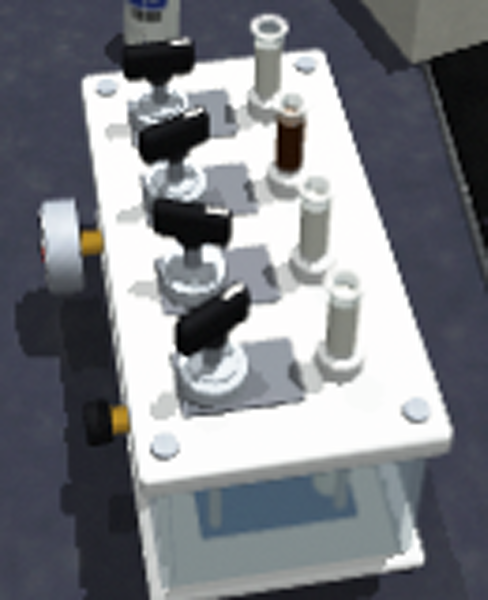

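View pics/trayz.png

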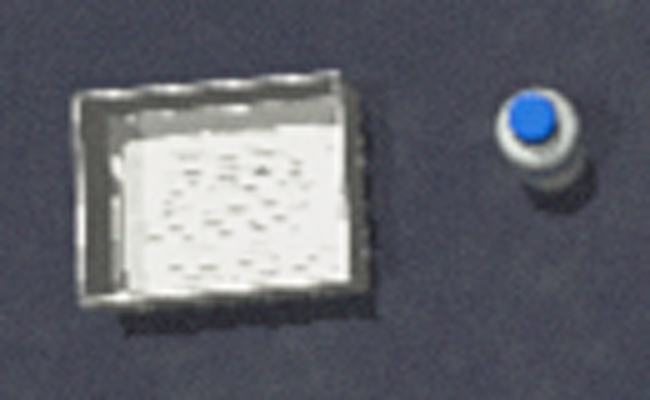

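```bash
python3 - <<'E'
from h import *
t=load("top0"); s=load("side0")
f=lambda x,y:((x+.5)/5.7-.5+300,(y+.5)/5.7-.5+145)
g=lambda x,y:((x+.5)/3.75-.5+230,(y+.5)/3.75-.5+220)
print("corners");C=[onz(t,f(*p),112) for p in [(62,97),(712,50),(760,400),(95,445)]]
for c in C: print(c.round(1))
print("side corners")
D=[onz(s,g(*p),112) for p in [(82,78),(320,50),(450,445),(142,482)]]
for c in D: print(c.round(1))
for C in (C,D): print(np.mean(C,0))
a=cv2.imread("pics/top0.png")
print("knob ends z165 top (marked, unmarked)")
for p,q in [((211,262),(215,368)),((350,257),(387,349)),((539,244),(508,344)),((655,240),(698,323))]:
    P,Q=onz(t,f(*p),163),onz(t,f(*q),163); print(P.round(1),Q.round(1),((P+Q)/2).round(1),np.degrees(np.arctan2(*(P-Q)[1::-1])),np.linalg.norm(P-Q))
print("column tops z169")
for p in [(204,148),(356,140),(508,130),(664,120)]: print(onz(t,f(*p),169).round(1))
for p in [(269,27),(292,102),(316,186),(343,281)]: print(onz(s,g(*p),169).round(1))
h=lambda x,y:((x+.5)/5-.5+140,(y+.5)/5-.5+180)
print("tray");T=[onz(t,h(*p),51) for p in [(75,95),(338,73),(368,288),(82,302)]]
for c in T: print(c.round(1))
print(np.mean(T,0))
E
```

```text
corners
[632.7 -42.4 112. ]
[ 653.1 -287.1  112. ]
[ 520.2 -298.1  112. ]
[501.6 -54.2 112. ]
side corners
[500.  -54.9 112. ]
[630.4 -43.7 112. ]
[ 649.1 -292.7  112. ]
[ 520.2 -299.5  112. ]
[ 576.90973911 -170.44274152  112.        ]
[ 574.92497566 -172.69797187  112.        ]
knob ends z165 top (marked, unmarked)
[559.4 -90.9 163. ] [522.2 -91.8 163. ] [540.8 -91.3 163. ] 1.3701667931966148 37.23632351073598
[ 561.6 -139.2  163. ] [ 529.3 -151.2  163. ] [ 545.4 -145.2  163. ] 20.40420384301826 34.44399328366692
[ 566.7 -205.   163. ] [ 531.4 -193.   163. ] [ 549.1 -199.   163. ] -18.78747479304439 37.34942801712502
[ 568.5 -245.5  163. ] [ 539.3 -259.1  163. ] [ 553.9 -252.3  163. ] 24.902449298549023 32.21993786776918
column tops z169
[598.5 -88.2 169. ]
[ 601.8 -141.1  169. ]
[ 605.9 -194.1  169. ]
[ 610.  -248.7  169. ]
[596.  -87.2 169. ]
[ 600.5 -141.5  169. ]
[ 604.1 -195.2  169. ]
[ 607.8 -248.7  169. ]
tray
[561.1 306.4  51. ]
[572.2 187.5  51. ]
[474.9 170.2  51. ]
[467.6 297.4  51. ]
[518.94395032 240.39359664  51.        ]
```

```bash
python3 - <<'E'
from h import *
t=load("top0"); s=load("side0")
for p in [(135,345),(215,380),(185,420),(105,405)]: print("base",onz(t,p,10).round(0))
for p in [(82,210),(105,220),(160,180),(120,175)]: print("side base",onz(s,p,10).round(0))
for p in [(0,10),(165,0),(165,85),(5,200),(120,195)]:
  print(p,[onz(s,p,z).round(0).tolist() for z in (100,250,400)])
print(onz(t,(247,204),90),onz(s,(270,206),90))
E
python3 - <<'E'
import cv2
a=cv2.imread("pics/side0.png")
cv2.imwrite("pics/mon.png",cv2.resize(a[0:310,0:300],None,fx=1.9,fy=1.9))
E
```

```text
base [236. 344.  10.]
base [164. 162.  10.]
base [ 80. 225.  10.]
base [108. 402.  10.]
side base [ 37. 214.  10.]
side base [114. 165.  10.]
side base [229. 340.  10.]
side base [100. 381.  10.]
(0, 10) [[-1512.0, 2867.0, 100.0], [-954.0, 1907.0, 250.0], [-396.0, 947.0, 400.0]]
(165, 0) [[-143.0, 2795.0, 100.0], [40.0, 1855.0, 250.0], [222.0, 914.0, 400.0]]
(165, 85) [[173.0, 882.0, 100.0], [269.0, 467.0, 250.0], [364.0, 51.0, 400.0]]
(5, 200) [[-108.0, 154.0, 100.0], [65.0, -62.0, 250.0], [237.0, -278.0, 400.0]]
(120, 195) [[182.0, 147.0, 100.0], [275.0, -67.0, 250.0], [368.0, -281.0, 400.0]]
[543.63758945  92.97056326  90.        ] [544.13241334  82.83512251  90.        ]
```

View pics/mon.png

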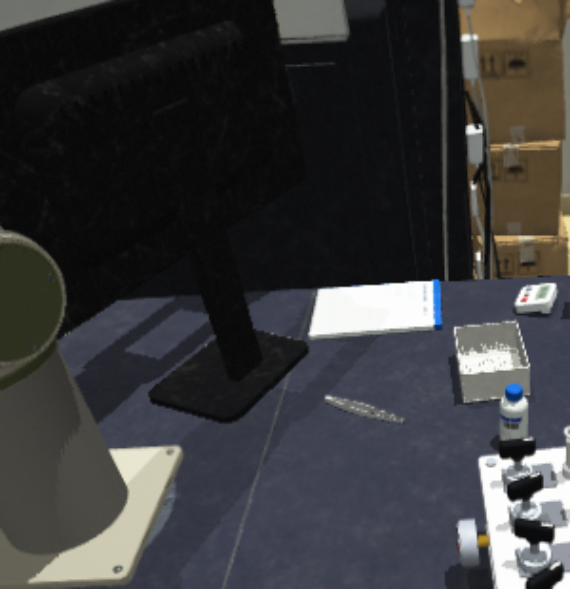

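```bash
python3 - <<'E'
from h import *
t=load("top0"); s=load("side0");w=load("wrist0")
print([onz(t,p,12).round() for p in [(135,345),(215,380)]])
for p in [(130,190),(113,128)]:
  for z in (20,120,150,180,210,240,270): print(p,onz(s,p,z).round(0))
for z in (150,180,210,240,270): print(z,[onz(s,p,z).round(0).tolist() for p in [(160,93),(100,133),(40,170)]])
for p in [(130,155),(132,270),(0,145)]: print("w",onz(w,p,10).round())
print(onz(s,(126,188),15))
E
python3 - <<'E'
import cv2,numpy as np
a=cv2.imread("pics/wrist0.png")
b=np.clip((a/255.)**.4*255,0,255).astype('uint8')
cv2.imwrite("pics/wg.png",b)
a=cv2.imread("pics/top0.png")[330:420,60:240]
cv2.imwrite("pics/tg.png",cv2.resize(((a/255.)**.4*255).astype('uint8'),None,fx=4,fy=4))
E
```

```text
[array([236., 343.,  12.]), array([164., 162.,  12.])]
(130, 190) [155. 282.  20.]
(130, 190) [214. 136. 120.]
(130, 190) [231.  93. 150.]
(130, 190) [249.  49. 180.]
(130, 190) [266.   5. 210.]
(130, 190) [284. -39. 240.]
(130, 190) [301. -82. 270.]
(113, 128) [ -2. 690.  20.]
(113, 128) [ 82. 479. 120.]
(113, 128) [107. 415. 150.]
(113, 128) [132. 352. 180.]
(113, 128) [157. 289. 210.]
(113, 128) [182. 226. 240.]
(113, 128) [207. 162. 270.]
150 [[200.0, 669.0, 150.0], [77.0, 388.0, 150.0], [-20.0, 203.0, 150.0]]
180 [[219.0, 590.0, 180.0], [104.0, 326.0, 180.0], [13.0, 152.0, 180.0]]
210 [[239.0, 512.0, 210.0], [130.0, 265.0, 210.0], [45.0, 102.0, 210.0]]
240 [[258.0, 433.0, 240.0], [157.0, 203.0, 240.0], [78.0, 52.0, 240.0]]
270 [[278.0, 355.0, 270.0], [184.0, 141.0, 270.0], [111.0, 1.0, 270.0]]
w [ 98. 406.  10.]
w [238. 339.  10.]
w [ 31. 250.  10.]
[138.29607048 300.97708324  15.        ]
```

View pics/wg.png

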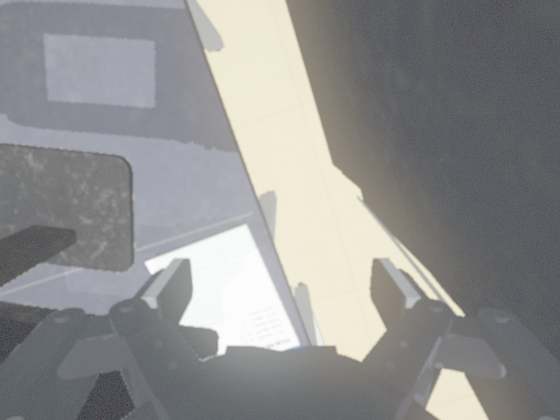

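View pics/tg.png

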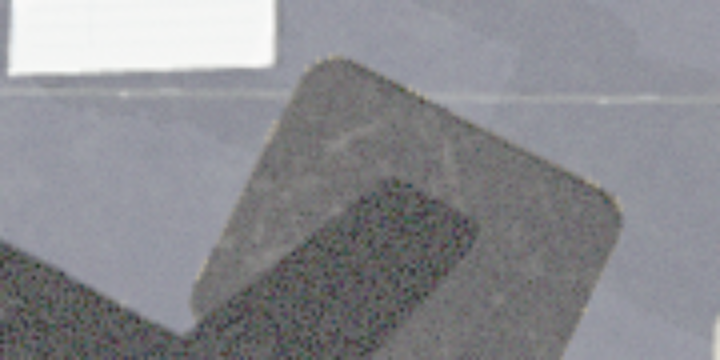

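```bash
python3 - <<'E'
from h import *
t=load("top0"); s=load("side0");w=load("wrist0")
def tri(*rs):
    A=0;b=0
    for o,d in rs:
        d=d/np.linalg.norm(d);M=np.eye(3)-np.outer(d,d);A=A+M;b=b+M@o
    return np.linalg.solve(A,b)
P=tri(ray(s,(163,90)),ray(w,(217,345)));print(P,proj(s,P),proj(w,P))
o,d1=ray(t,(60,390));_,d2=ray(t,(107,412));n=np.cross(d1,d2)
for p in [(163,90),(130,115),(100,133)]:
    a,d=ray(s,p);k=((o-a)@n)/(d@n);print(a+d*k)
print(proj(t,P))
E
```

```text
[244.18697707 510.97642133 215.79725208] [[161.40163912  91.15156984]] [[222.15531535 352.87442477]]
[246.5947113  523.63767193 214.34699066]
[180.86815426 369.68839533 207.17110771]
[137.30497911 249.00787433 217.60689013]
[[ -3.15120326 358.86821147]]
```

The monitor's lower edge is at about z≈213 and runs from (246,520) to about (45,100), right next to the start pose. I'll go straight up before swinging across.

```bash
python3 -m jog '[[0,0,-0.1,0,0,0],[0,0,-0.2,0,0,0],[0,0,-0.3,0,0,0],[0,0,-0.4,0,0,0],[0,0,-0.5,0,0,0],[0,0,-0.6,0,0,0],[0,0,-0.7,0,0,0],[0,0,-0.8,0,0,0],[0,0,-0.8,0,0,0]]'; python3 - <<'E'
from bench import r
import cv2,pickle
print(r.sense())
for n in ["side","wrist"]:
    s=r.snapshot(n); cv2.imwrite(f"pics/{n}1.png",s["pixels"][:,:,::-1]); pickle.dump(s,open(f"{n}1.pkl","wb"))
E
```

```text
time: 1.05
tool_pos: [189.5, 570.1, 435.7]
tcp_rot: [179.6, 0.0, 161.6]
ft_force: [-0.7, 0.8, -0.1]
finger_gap: 85.4
{'time': 1.05, 'joint_pos': array([ 6.67293776e+01,  8.08574730e+00,  6.34421725e+01,  6.86326556e-04,
        1.08114728e+02, -4.89197135e+00]), 'qd': array([-0.03093421,  0.5282933 ,  4.11285873, -0.05233489, -2.62667321,
       -0.06166049]), 'joint_efforts': array([-2.17702026e-01, -5.32663715e+01, -4.76551831e+01, -1.12267124e-02,
        5.70260491e-01,  3.97851318e-05]), 'tool_pos': array([189.4515001 , 570.1293812 , 435.65214208]), 'tcp_rot': array([1.79643894e+02, 2.98252316e-02, 1.61621472e+02]), 'ft_force': array([-0.65035263,  0.77448408, -0.07185126]), 'wrist_torque': array([0.01180582, 0.00530727, 0.06366738]), 'finger_gap': 85.37524330203216}
```

View pics/wrist1.png

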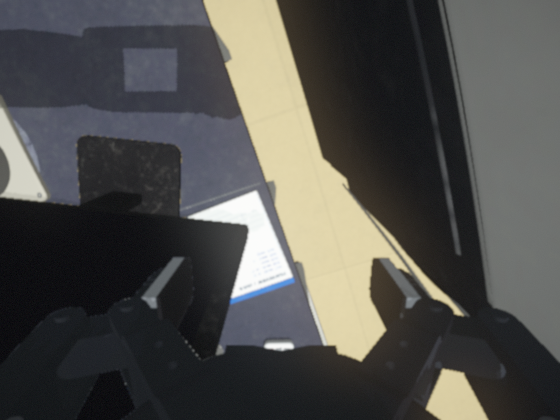

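```bash
python3 - <<'E'
from h import *
w=load("wrist1");s=load("side1")
P=np.array([246,520,214.]);print(proj(w,P))
for z in (250,300,350,400,450,500): print(z,proj(w,P+[0,0,z-214]),proj(s,P+[0,0,z-214]))
a=cv2.imread("pics/wrist1.png");cv2.imwrite("pics/wg1.png",((a/255.)**.4*255).astype('uint8'))
E
```

```text
[[257.21968859 236.31798942]]
250 [[255.01272587 247.40530367]] [[160.34226584  78.92179956]]
300 [[251.13022117 266.94581585]] [[157.05946712  62.05964533]]
350 [[245.8328106  293.68250167]] [[153.6395899   44.36104148]]
400 [[238.20522848 332.33901116]] [[150.07860933  25.78053377]]
450 [[226.39442559 392.60386324]] [[146.37347216   6.27287795]]
500 [[206.35994183 496.2766399 ]] [[142.52255929 -14.20564079]]
```

View pics/wg1.png

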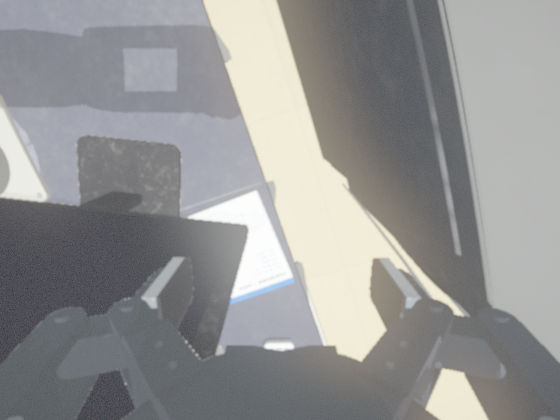

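View pics/side1.png

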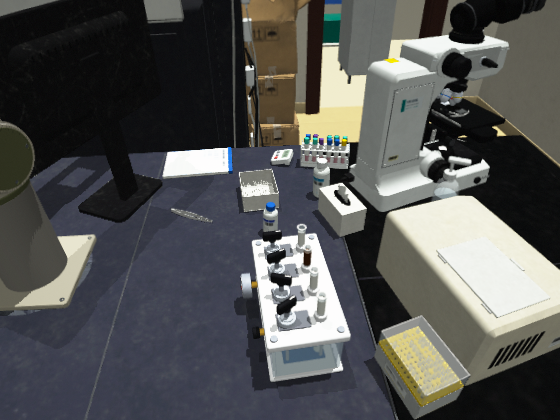

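```bash
python3 -m jog '[[0,0,-0.1,0,0,0],[0,0,-0.2,0,0,0],[0,0,-0.3,0,0,0],[0,0,-0.4,0,0,0],[0,0,-0.4,0,0,0],[0,0,-0.4,0,0,0]]'; python3 - <<'E'
from bench import r
import cv2,pickle
print(r.sense()['joint_pos'])
for n in ["wrist"]:
    s=r.snapshot(n); cv2.imwrite(f"pics/{n}2.png",((s["pixels"][:,:,::-1]/255.)**.4*255).astype('uint8')); pickle.dump(s,open(f"{n}2.pkl","wb"))
from h import *
P=np.array([246,520,214.])
for z in (214,250,300,350,400,450,500): print(z,proj(s,P+[0,0,z-214]))
E
```

```text
time: 1.75
tool_pos: [189.3, 569.7, 530.0]
tcp_rot: [-179.9, -0.0, 161.6]
ft_force: [0.0, -0.6, -0.6]
finger_gap: 85.3
[ 6.67288184e+01  1.34904198e+01  4.71361704e+01  2.97331639e-03
  1.19445752e+02 -4.89362116e+00]
214 [[262.73013254 214.49761245]]
250 [[261.28756751 221.57582074]]
300 [[258.87039551 233.44821287]]
350 [[255.79571368 248.57215044]]
400 [[251.75742379 268.47399976]]
450 [[246.22949726 295.78901722]]
500 [[238.23489308 335.44642132]]
```

View pics/wrist2.png

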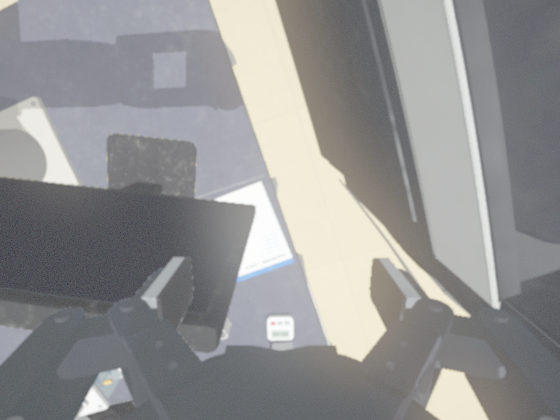

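```bash
python3 -m jog '[[-0.06,-0.06,-0.05,0,0,0],[-0.14,-0.14,-0.08,0,0,0],[-0.24,-0.24,-0.1,0,0,0],[-0.36,-0.36,-0.1,0,0,0],[-0.48,-0.48,-0.1,0,0,0],[-0.6,-0.6,-0.1,0,0,0],[-0.72,-0.72,-0.1,0,0,0],[-0.84,-0.84,-0.1,0,0,0],[-0.94,-0.94,-0.1,0,0,0],[-1,-1,-0.1,0,0,0]]'; python3 -c "
from bench import r;print(r.sense()['joint_pos'])"
```

```text
time: 2.8
tool_pos: [348.0, 250.4, 555.6]
tcp_rot: [-179.9, -0.0, 161.5]
ft_force: [0.1, -0.2, 0.8]
finger_gap: 85.4
[ 2.89005381e+01 -1.18594664e+01  6.98497355e+01 -4.14392348e-02
  1.22066985e+02 -4.26009443e+01]
```

```bash
python3 -m jog '[[-0.1,-0.1,0.02,0,0,-0.02],[-0.22,-0.22,0.06,0,0,-0.04],[-0.34,-0.34,0.12,0,0,-0.06],[-0.46,-0.46,0.2,0,0,-0.08],[-0.58,-0.58,0.28,0,0,-0.1],[-0.7,-0.7,0.36,0,0,-0.12],[-0.8,-0.8,0.44,0,0,-0.15],[-0.9,-0.9,0.5,0,0,-0.18],[-1,-1,0.5,0,0,-0.215],[-1,-1,0.5,0,0,-0.215]]' 0.35; python3 - <<'E'
from bench import r
import cv2,pickle
print(r.sense()['joint_pos'])
s=r.snapshot("wrist"); cv2.imwrite(f"pics/wrist3.png",s["pixels"][:,:,::-1]); pickle.dump(s,open(f"wrist3.pkl","wb"))
E
```

```text
time: 3.8
tool_pos: [505.6, -66.6, 428.2]
tcp_rot: [179.9, -0.3, -159.7]
ft_force: [0.5, 0.2, 0.5]
finger_gap: 29.5
[-1.32093238e+01 -5.77385375e+00  7.82741687e+01 -7.62264763e-02
  1.07774539e+02 -1.23544395e+02]
```

View pics/wrist3.png

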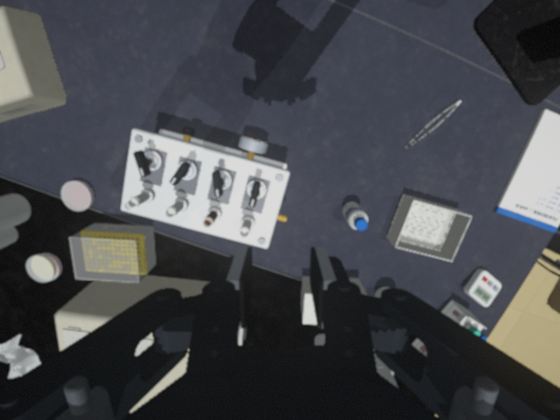

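```bash
python3 -m jog '[[-0.01,-0.08,0.1,0,0,0],[-0.02,-0.18,0.22,0,0,0],[-0.03,-0.28,0.36,0,0,0],[-0.038,-0.353,0.48,0,0,0],[-0.038,-0.353,0.58,0,0,0],[-0.038,-0.353,0.66,0,0,0],[-0.038,-0.353,0.66,0,0,0],[-0.038,-0.353,0.66,0,0,0]]'; python3 - <<'E'
from bench import r
import cv2,pickle
q=r.sense();print(q['joint_pos'],q['tool_pos'])
s=r.snapshot("wrist"); cv2.imwrite(f"pics/wrist4.png",s["pixels"][:,:,::-1]); pickle.dump(s,open(f"wrist4.pkl","wb"))
E
```

```text
time: 4.65
tool_pos: [545.1, -141.5, 266.8]
tcp_rot: [180.0, -0.0, -159.7]
ft_force: [-0.3, 0.4, 0.3]
finger_gap: 29.5
[-1.97759609e+01  1.07543551e+00  8.82962896e+01  4.50982715e-03
  9.06488667e+01 -1.30090731e+02] [ 545.09483563 -141.54851633  266.80687813]
```

View pics/wrist4.png

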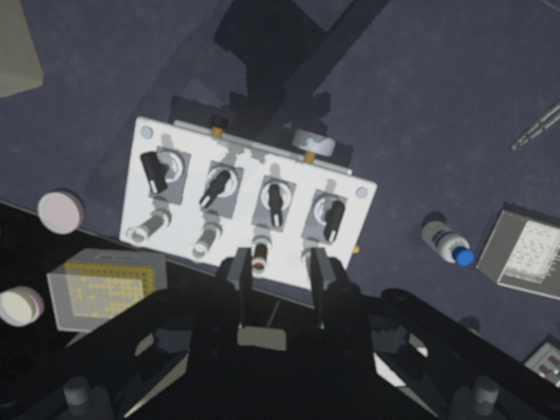

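```bash
python3 - <<'E'
from bench import r
import cv2
q=r.sense();print(q['tool_pos'],q['tcp_rot'],q['time'])
a=cv2.imread("pics/wrist4.png")
cv2.imwrite("pics/w4z.png",cv2.resize(a[140:270,190:330],None,fx=4.5,fy=4.5,interpolation=cv2.INTER_CUBIC))
from h import *
w=load("wrist4")
print(proj(w,[545,-145.5,165]))
E
```

```text
[ 545.75481889 -141.81921044  267.93074701] [-1.79937421e+02  7.92303965e-02 -1.59677659e+02] 4.7
[[276.1136523  207.71977118]]
```

View pics/w4z.png

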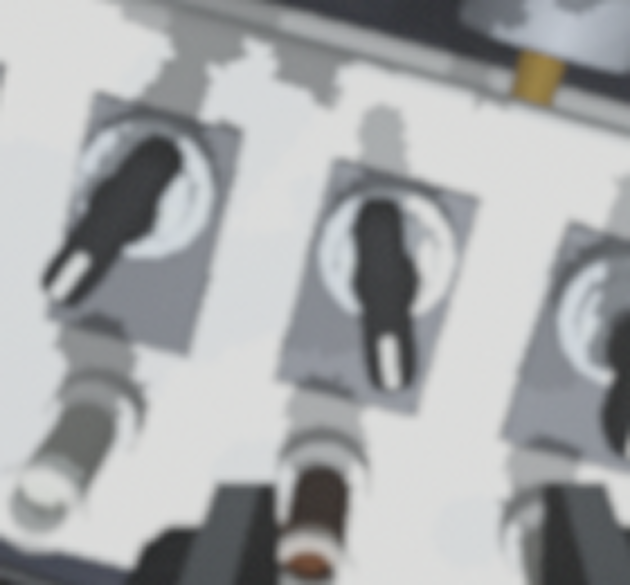

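```bash
python3 - <<'E'
from h import *
w=load("wrist4")
f=lambda x,y:((x+.5)/4.5-.5+190,(y+.5)/4.5-.5+140)
M=onz(w,f(391,391),165); 
print("M",M.round(1))
for z in (145,155,165):
    U=onz(w,f(378,199),z); print(z,U.round(1),np.linalg.norm((M-U)[:2]).round(1),np.degrees(np.arctan2(*(M-U)[1::-1])).round(1),((M+U)/2).round(1))
# mark direction
a,b=onz(w,f(388,335),165),onz(w,f(393,388),165);print(np.degrees(np.arctan2(*(b-a)[1::-1])))
# brown column top
print("col",onz(w,f(305,563),169).round(1), onz(w,f(320,430),124).round(1))
print("bonnet",onz(w,f(388,255),128).round(1))
# tips of fingers: predicted TCP px
from bench import r
q=r.sense();print(q['tool_pos'],proj(w,q['tool_pos']))
# stem expected
for yaw in(18,20,22):
  c=M[:2]-18*np.array([np.cos(np.radians(yaw)),np.sin(np.radians(yaw))]);print(yaw,c.round(1))
E
```

```text
M [ 560.6 -139.4  165. ]
145 [ 530.3 -153.6  145. ] 33.4 25.0 [ 545.5 -146.5  155. ]
155 [ 528.4 -154.   155. ] 35.4 24.3 [ 544.5 -146.7  160. ]
165 [ 526.5 -154.5  165. ] 37.3 23.8 [ 543.6 -147.   165. ]
25.213762770143855
col [ 598.5 -143.4  169. ] [ 588.5 -146.9  124. ]
bonnet [ 544.3 -146.6  128. ]
[ 545.75481889 -141.81921044  267.93074701] [[279.31752698 264.82087657]]
18 [ 543.5 -145. ]
20 [ 543.7 -145.6]
22 [ 543.9 -146.2]
```

```bash
python3 -m jog '[[0.003,-0.006,0.08,0,0,-0.007],[0.0075,-0.015,0.16,0,0,-0.015],[0.0075,-0.015,0.24,0,0,-0.015],[0.0075,-0.015,0.3,0,0,-0.015],[0.0075,-0.015,0.3,0,0,-0.015],[0.0075,-0.015,0.3,0,0,-0.015]]'; python3 - <<'E'
from bench import r
import cv2,pickle
q=r.sense();print(q['joint_pos'],q['tool_pos'])
for n in("wrist","side","top"):
  s=r.snapshot(n); cv2.imwrite(f"pics/{n}5.png",s["pixels"][:,:,::-1]); pickle.dump(s,open(f"{n}5.pkl","wb"))
a=cv2.imread("pics/side5.png")
A=cv2.resize(a[210:350,230:360],None,fx=3,fy=3)
b=cv2.imread("pics/wrist5.png")
B=cv2.resize(b[100:310,180:380],(400,420))
cv2.imwrite("pics/c5.png",np.hstack([A,B])) if 0 else None
import numpy as np
cv2.imwrite("pics/c5.png",np.hstack([A,B]))
E
```

```text
time: 5.3
tool_pos: [545.5, -146.4, 192.4]
tcp_rot: [-180.0, 0.0, -157.0]
ft_force: [-0.1, 0.1, 2.0]
finger_gap: 30.1
[-2.02179600e+01  3.18676238e+00  9.38983822e+01  2.07265431e-04
  8.28505784e+01 -1.33244608e+02] [ 545.53998039 -146.35057043  192.44117519]
```

View pics/c5.png

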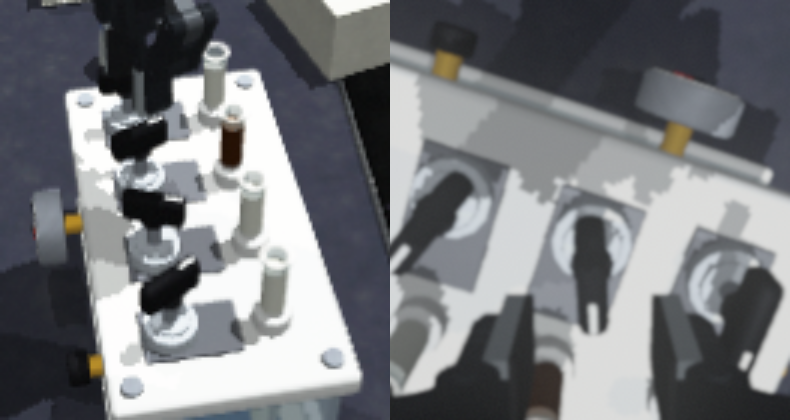

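View pics/side5.png

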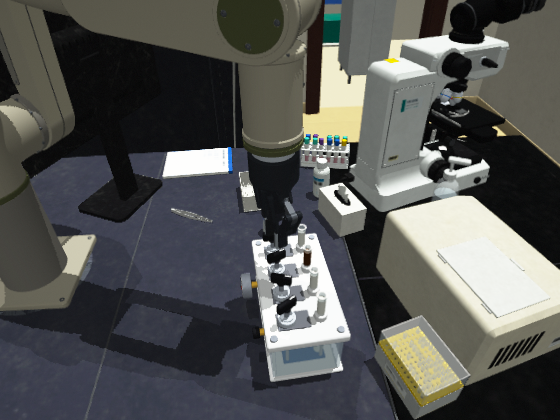

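The side and wrist views show the fingers straddling knob_a, with the bar centred and aligned. I'm descending now.

```bash
python3 -m jog '[[0,0,0.06,0,0,0],[0,0,0.12,0,0,0],[0,0,0.17,0,0,0],[0,0,0.2,0,0,0],[0,0,0.22,0,0,0],[0,0,0.22,0,0,0],[0,0,0.22,0,0,0]]' && python3 -c "
from bench import r;q=r.sense();print(q['joint_pos'],q['tool_pos'],q['ft_force'],q['wrist_torque'])"
```

```text
time: 6.15
tool_pos: [545.3, -146.5, 136.6]
tcp_rot: [-180.0, 0.0, -157.0]
ft_force: [0.3, -0.6, 0.4]
finger_gap: 30.0
[-2.02362255e+01  5.69815091e+00  9.72466915e+01 -6.12464952e-04
  7.70326620e+01 -1.33253430e+02] [ 545.32550459 -146.46806655  136.57295187] [ 0.30839569 -0.56843091  0.40946297] [-0.01173289 -0.00823113  0.02817237]
```

```bash
python3 -m jog '[[0,0,0,0,0,0],[0,0,0,0,0,0],[0,0,0,0,0,0],[0,0,0,0,0,0],[0,0,0,0,0,0],[0,0,0,0,0,0],[0,0,0,0,0,0],[0,0,0,0,0,0]]' 0 32 && python3 -c "
from bench import r;q=r.sense();print(q['joint_pos'],q['tool_pos'],q['tcp_rot'],q['ft_force'],q['wrist_torque'])"
```

```text
time: 6.95
tool_pos: [545.6, -146.7, 137.1]
tcp_rot: [-179.9, 0.1, -157.0]
ft_force: [-2.1, -1.4, 5.5]
finger_gap: 9.6
[-2.02413037e+01  5.66070497e+00  9.72261802e+01 -1.37443885e-02
  7.70302068e+01 -1.33255342e+02] [ 545.59438481 -146.70717585  137.12888547] [-1.79933429e+02  5.12010926e-02 -1.56982857e+02] [-2.09858109 -1.43127101  5.47260984] [-0.25390937  0.12088201  0.05076936]
```

```bash
cat > rd.py <<'E'
from bench import r
import sys
q=r.sense();print(q['time'],q['tool_pos'].round(2),'yaw',q['tcp_rot'][2].round(2),'F',q['ft_force'].round(2),'T',q['wrist_torque'].round(3),'gap',q['finger_gap'].round(1),'j6eff',q['joint_efforts'][5].round(3))
E
python3 -m jog '[[0,0,0,0,0,0.01],[0,0,0,0,0,0.02],[0,0,0,0,0,0.03]]' >/dev/null; python3 rd.py
python3 -m jog '[[0,0,0,0,0,0.01],[0,0,0,0,0,0.02],[0,0,0,0,0,0.03]]' >/dev/null; python3 rd.py
```

```text
Traceback (most recent call last):
  File "rd.py", line 3, in <module>
    q=r.sense();print(q['time'],q['tool_pos'].round(2),'yaw',q['tcp_rot'][2].round(2),'F',q['ft_force'].round(2),'T',q['wrist_torque'].round(3),'gap',q['finger_gap'].round(1),'j6eff',q['joint_efforts'][5].round(3))
                                                                                                                                                      ^^^^^^^^^^^^^^^^^^^^^
AttributeError: 'float' object has no attribute 'round'
Traceback (most recent call last):
  File "rd.py", line 3, in <module>
    q=r.sense();print(q['time'],q['tool_pos'].round(2),'yaw',q['tcp_rot'][2].round(2),'F',q['ft_force'].round(2),'T',q['wrist_torque'].round(3),'gap',q['finger_gap'].round(1),'j6eff',q['joint_efforts'][5].round(3))
                                                                                                                                                      ^^^^^^^^^^^^^^^^^^^^^
AttributeError: 'float' object has no attribute 'round'
```

```bash
sed -i "s/q\['finger_gap'\].round(1)/round(q['finger_gap'],1)/" rd.py; python3 rd.py
python3 -m jog '[[0,0,0,0,0,0.01],[0,0,0,0,0,0.01]]' >/dev/null; python3 rd.py
python3 -m jog '[[0,0,0,0,0,0],[0,0,0,0,0,0]]' >/dev/null; python3 rd.py
```

```text
7.55 [ 545.58 -146.7   137.14] yaw -167.85 F [-1.58 -1.08  6.42] T [-0.113  0.221  0.131] gap 9.3 j6eff -0.589
7.75 [ 545.57 -146.67  137.13] yaw -169.65 F [-0.94 -2.18  5.9 ] T [-0.219  0.145 -0.041] gap 9.3 j6eff 0.453
7.95 [ 545.57 -146.67  137.13] yaw -169.59 F [-1.01 -1.12  6.16] T [-0.195  0.145 -0.071] gap 9.4 j6eff -0.058
```

```bash

python3 -m jog '[[0,0,0,0,0,0.005],[0,0,0,0,0,0.01]]' >/dev/null; python3 rd.py
python3 -m jog '[[0,0,0,0,0,0.005],[0,0,0,0,0,0.01]]' >/dev/null; python3 rd.py
python3 -m jog '[[0,0,0,0,0,0.005],[0,0,0,0,0,0.01]]' >/dev/null; python3 rd.py
python3 -m jog '[[0,0,0,0,0,0.005],[0,0,0,0,0,0.01]]' >/dev/null; python3 rd.py
```

```text
8.15 [ 545.55 -146.69  137.1 ] yaw -171.41 F [-0.65 -1.9   6.19] T [-0.175  0.096  0.042] gap 9.4 j6eff -0.29
8.35 [ 545.57 -146.7   137.13] yaw -173.22 F [-1.04 -0.94  6.74] T [-0.24   0.151  0.059] gap 9.2 j6eff -0.265
8.55 [ 545.58 -146.66  137.13] yaw -175.01 F [-1.1  -1.    5.43] T [-0.097  0.18   0.04 ] gap 9.0 j6eff -0.265
8.75 [ 545.58 -146.65  137.14] yaw -176.81 F [-0.04 -1.73  5.93] T [-0.2    0.164  0.059] gap 9.3 j6eff -0.265
```

```bash

python3 -m jog '[[0,0,0,0,0,0.005],[0,0,0,0,0,0.01]]' >/dev/null; python3 rd.py
python3 -m jog '[[0,0,0,0,0,0.005],[0,0,0,0,0,0.01]]' >/dev/null; python3 rd.py
python3 -m jog '[[0,0,0,0,0,0.005],[0,0,0,0,0,0.01]]' >/dev/null; python3 rd.py
python3 -m jog '[[0,0,0,0,0,0.005],[0,0,0,0,0,0.01]]' >/dev/null; python3 rd.py
```

```text
8.95 [ 545.58 -146.66  137.12] yaw -178.62 F [-1.5  -1.36  5.59] T [-0.205  0.185  0.056] gap 9.7 j6eff -0.265
9.15 [ 545.58 -146.66  137.15] yaw 179.58 F [-0.51 -1.09  5.37] T [-0.205  0.156  0.044] gap 9.0 j6eff -0.265
9.35 [ 545.58 -146.65  137.12] yaw 177.79 F [-0.94 -0.25  5.72] T [-0.184  0.157  0.078] gap 9.4 j6eff -0.259
9.55 [ 545.55 -146.62  137.14] yaw 175.99 F [-0.75 -0.86  5.71] T [-0.153  0.208  0.107] gap 9.6 j6eff -0.237
```

```bash

python3 -m jog '[[0,0,0,0,0,0.0025],[0,0,0,0,0,0.005]]' >/dev/null; python3 rd.py
python3 -m jog '[[0,0,0,0,0,0.0025],[0,0,0,0,0,0.005]]' >/dev/null; python3 rd.py
python3 -m jog '[[0,0,0,0,0,0.0025],[0,0,0,0,0,0.005]]' >/dev/null; python3 rd.py
```

```text
9.75 [ 545.55 -146.64  137.13] yaw 175.11 F [-1.02 -1.12  4.88] T [-0.1    0.158  0.109] gap 9.4 j6eff -0.049
9.95 [ 545.58 -146.63  137.14] yaw 174.21 F [-1.51 -1.25  6.48] T [-0.112  0.18   0.121] gap 9.5 j6eff -0.045
10.15 [ 545.59 -146.63  137.12] yaw 173.31 F [-1.09 -1.33  5.24] T [-0.065  0.119  0.094] gap 9.4 j6eff -0.027
```

```bash

python3 -m jog '[[0,0,0,0,0,0.0025],[0,0,0,0,0,0.005]]' >/dev/null; python3 rd.py
python3 -m jog '[[0,0,0,0,0,0.0025],[0,0,0,0,0,0.005]]' >/dev/null; python3 rd.py
python3 -m jog '[[0,0,0,0,0,0.0025],[0,0,0,0,0,0.005]]' >/dev/null; python3 rd.py
```

```text
10.35 [ 545.57 -146.61  137.13] yaw 172.41 F [-0.48 -0.75  4.58] T [-0.121  0.126  0.155] gap 9.3 j6eff -0.009
10.55 [ 545.58 -146.62  137.13] yaw 171.51 F [-0.83 -1.24  6.38] T [-0.106  0.149  0.204] gap 9.6 j6eff 0.011
10.75 [ 545.58 -146.6   137.14] yaw 170.61 F [-1.18 -1.26  6.03] T [-0.082  0.097  0.177] gap 9.2 j6eff 0.03
```

```bash

python3 -m jog '[[0,0,0,0,0,0.0025],[0,0,0,0,0,0.005]]' >/dev/null; python3 rd.py
python3 -m jog '[[0,0,0,0,0,0.0025],[0,0,0,0,0,0.005]]' >/dev/null; python3 rd.py
python3 -m jog '[[0,0,0,0,0,0]]' >/dev/null; python3 rd.py
python3 -m jog '[[0,0,0,0,0,0]]' >/dev/null; python3 rd.py
python3 -m jog '[[0,0,0,0,0,0]]' >/dev/null; python3 rd.py
```

```text
10.95 [ 545.58 -146.58  137.12] yaw 169.71 F [-1.67 -1.61  4.94] T [-0.019  0.091  0.196] gap 9.5 j6eff 0.05
11.15 [ 545.59 -146.58  137.15] yaw 168.81 F [-1.24 -1.38  7.12] T [0.006 0.105 0.249] gap 9.2 j6eff 0.07
11.25 [ 545.58 -146.6   137.13] yaw 168.81 F [-0.63 -0.58  6.49] T [-0.07   0.116  0.16 ] gap 9.4 j6eff 0.321
11.35 [ 545.57 -146.59  137.11] yaw 168.83 F [-2.38 -0.28  5.45] T [-0.018  0.077  0.221] gap 9.6 j6eff 0.195
11.45 [ 545.57 -146.6   137.13] yaw 168.83 F [-1.55 -0.25  5.17] T [-0.069  0.077  0.201] gap 9.3 j6eff 0.184
```

```bash

python3 -m jog '[[0,0,0,0,0,0],[0,0,0,0,0,0],[0,0,0,0,0,0],[0,0,0,0,0,0]]' 0.28; python3 rd.py
python3 -m jog '[[0,0,-0.06,0,0,0],[0,0,-0.14,0,0,0],[0,0,-0.24,0,0,0],[0,0,-0.34,0,0,0],[0,0,-0.34,0,0,0],[0,0,-0.34,0,0,0]]'; python3 rd.py
python3 - <<'E'
from bench import r
import cv2,pickle,numpy as np
for n in("wrist","side"):
  s=r.snapshot(n); cv2.imwrite(f"pics/{n}6.png",s["pixels"][:,:,::-1]); pickle.dump(s,open(f"{n}6.pkl","wb"))
a=cv2.imread("pics/side6.png")
A=cv2.resize(a[210:350,230:360],None,fx=3,fy=3)
b=cv2.imread("pics/wrist6.png")
B=cv2.resize(b[100:310,180:380],(400,420))
cv2.imwrite("pics/c6.png",np.hstack([A,B]))
E
```

```text
time: 11.85
tool_pos: [544.9, -146.2, 135.9]
tcp_rot: [180.0, -0.0, 168.8]
ft_force: [0.2, -0.1, 0.1]
finger_gap: 24.1
11.85 [ 544.92 -146.22  135.95] yaw 168.82 F [ 0.16 -0.15  0.09] T [ 0.04   0.002 -0.012] gap 24.1 j6eff 0.0
time: 12.45
tool_pos: [545.8, -146.6, 223.0]
tcp_rot: [-180.0, 0.1, 168.8]
ft_force: [-0.3, 0.2, 0.3]
finger_gap: 23.9
12.45 [ 545.78 -146.62  223.01] yaw 168.82 F [-0.27  0.21  0.29] T [-0.019 -0.033  0.044] gap 23.9 j6eff 0.0
```

View pics/c6.png

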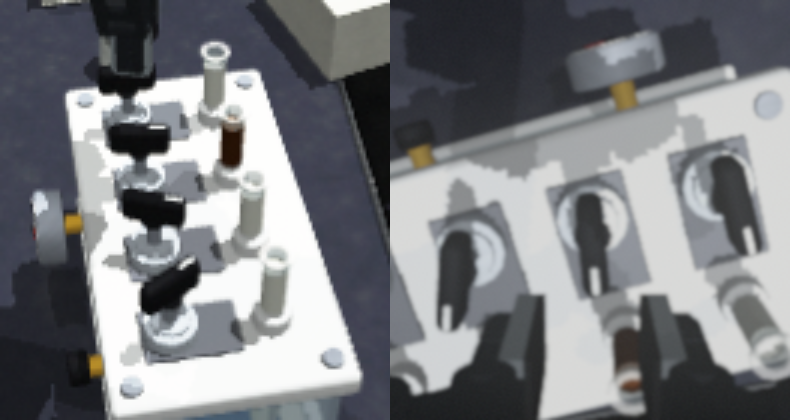

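The handle is now almost in line with the manifold x axis, and the other knobs have not moved. Next I'll pin down the brown column.

```bash
python3 - <<'E'
from h import *
w=load("wrist6");t=load("top5")
a=cv2.imread("pics/wrist6.png");cv2.imwrite("pics/w6z.png",cv2.resize(a[225:315,240:350],None,fx=6,fy=6,interpolation=cv2.INTER_CUBIC))
for P in [(600.5,-142,169),(600.5,-142,124)]: print(proj(w,P), (proj(w,P)-[240,225])*6)
E
```

```text
[[301.06861955 295.04848469]] [[366.41171732 420.29090815]]
[[297.85990261 267.27300106]] [[347.15941566 253.63800636]]
```

View pics/w6z.png

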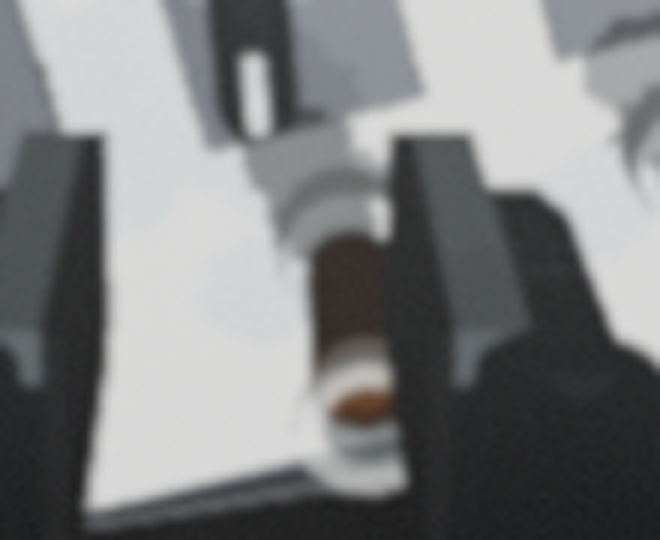

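```bash

python3 -m jog '[[-0.06,0.017,0,0,0,0],[-0.14,0.04,0,0,0,0],[-0.215,0.061,0,0,0,0],[-0.215,0.061,0,0,0,0],[-0.215,0.061,0,0,0,0],[-0.215,0.061,0.08,0,0,0],[-0.215,0.061,0.13,0,0,0],[-0.215,0.061,0.13,0,0,0],[-0.215,0.061,0.13,0,0,0]]' 0.4; python3 rd.py
python3 - <<'E'
from bench import r
import cv2,pickle,numpy as np
for n in("wrist","side","top"):
  s=r.snapshot(n); cv2.imwrite(f"pics/{n}7.png",s["pixels"][:,:,::-1]); pickle.dump(s,open(f"{n}7.pkl","wb"))
a=cv2.imread("pics/side7.png")
A=cv2.resize(a[210:350,230:360],None,fx=3,fy=3)
b=cv2.imread("pics/wrist7.png")
B=cv2.resize(b[170:380,180:380],(400,420))
cv2.imwrite("pics/c7.png",np.hstack([A,B]))
E
```

```text
time: 13.45
tool_pos: [600.0, -141.8, 188.4]
tcp_rot: [180.0, -0.1, 168.8]
ft_force: [-0.1, 0.0, 0.1]
finger_gap: 34.4
13.45 [ 600.02 -141.81  188.44] yaw 168.81 F [-0.13  0.03  0.1 ] T [ 0.045  0.015 -0.041] gap 34.4 j6eff -0.003
```

View pics/c7.png

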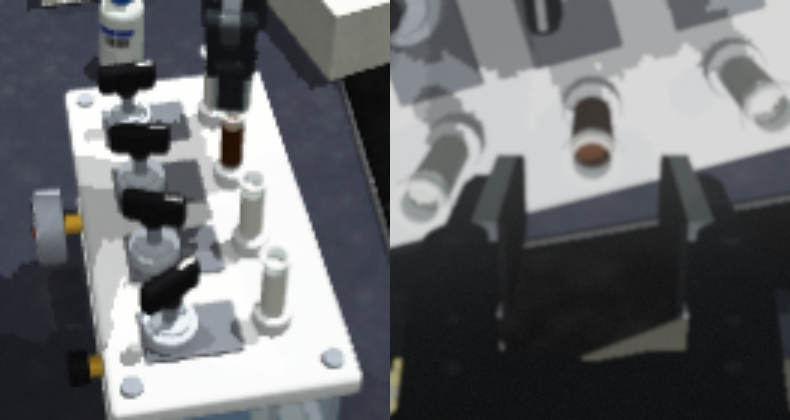

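```bash
python3 - <<'E'
from h import *
w=load("wrist7");s=load("side7")
b=cv2.imread("pics/wrist7.png");cv2.imwrite("pics/w7z.png",cv2.resize(b[200:270,240:320],None,fx=8,fy=8,interpolation=cv2.INTER_CUBIC))
for P in [(601,-142,169),(601,-142,124)]: print((proj(w,P)-[240,200])*8)
E
```

```text
[[325.36316432 399.00780791]]
[[325.68098271 199.95832263]]
```

View pics/w7z.png

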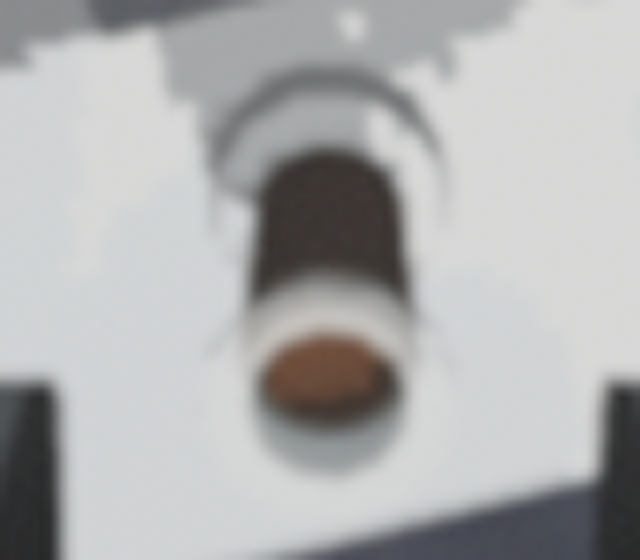

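```bash

python3 -m jog '[[0,0,0.03,0,0,0],[0,0,0.08,0,0,0],[0,0,0.14,0,0,0],[0,0,0.19,0,0,0],[0,0,0.225,0,0,0],[0,0,0.24,0,0,0],[0,0,0.24,0,0,0],[0,0,0.24,0,0,0]]' 0.3; python3 rd.py
python3 -m jog '[[0,0,0,0,0,0],[0,0,0,0,0,0],[0,0,0,0,0,0],[0,0,0,0,0,0],[0,0,0,0,0,0],[0,0,0,0,0,0]]' 0 20; python3 rd.py
```

```text
time: 14.4
tool_pos: [601.1, -142.0, 129.3]
tcp_rot: [-180.0, 0.0, 168.8]
ft_force: [-0.3, -0.7, -0.4]
finger_gap: 25.4
14.4 [ 601.14 -141.97  129.28] yaw 168.82 F [-0.3  -0.74 -0.44] T [-0.005  0.023 -0.068] gap 25.4 j6eff -0.0
time: 15.0
tool_pos: [601.3, -142.0, 129.6]
tcp_rot: [-180.0, 0.1, 168.8]
ft_force: [0.8, -0.8, 6.3]
finger_gap: 13.3
15.0 [ 601.33 -142.03  129.62] yaw 168.82 F [ 0.78 -0.76  6.28] T [-0.021 -0.01   0.031] gap 13.3 j6eff -0.0
```

```bash

python3 -m jog '[[0,0,-0.02,0,0,0],[0,0,-0.05,0,0,0],[0,0,-0.1,0,0,0],[0,0,-0.18,0,0,0],[0,0,-0.28,0,0,0],[0,0,-0.4,0,0,0],[0,0,-0.5,0,0,0],[0,0,-0.5,0,0,0],[0,0,-0.5,0,0,0]]'; python3 rd.py
python3 - <<'E'
from bench import r
import cv2,pickle,numpy as np
for n in("wrist","side","top"):
  s=r.snapshot(n); cv2.imwrite(f"pics/{n}8.png",s["pixels"][:,:,::-1]); pickle.dump(s,open(f"{n}8.pkl","wb"))
a=cv2.imread("pics/side8.png")
A=cv2.resize(a[180:350,230:360],(390,510))
b=cv2.imread("pics/wrist8.png")
B=cv2.resize(b[170:380,180:380],(400,510))
cv2.imwrite("pics/c8.png",np.hstack([A,B]))
E
```

```text
time: 15.9
tool_pos: [601.2, -141.9, 255.1]
tcp_rot: [-180.0, 0.1, 168.8]
ft_force: [-0.1, -0.3, -0.2]
finger_gap: 13.8
15.9 [ 601.19 -141.91  255.11] yaw 168.82 F [-0.1  -0.25 -0.23] T [-0.025 -0.021 -0.069] gap 13.8 j6eff 0.0
```

View pics/c8.png

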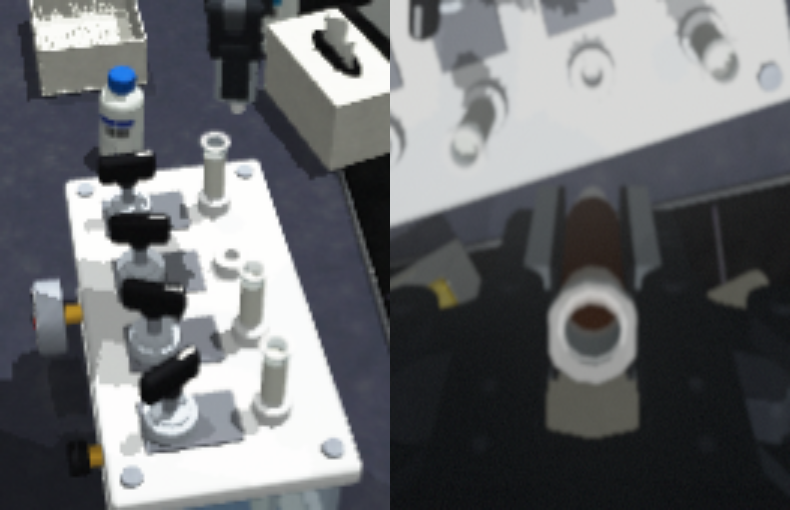

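View pics/top8.png

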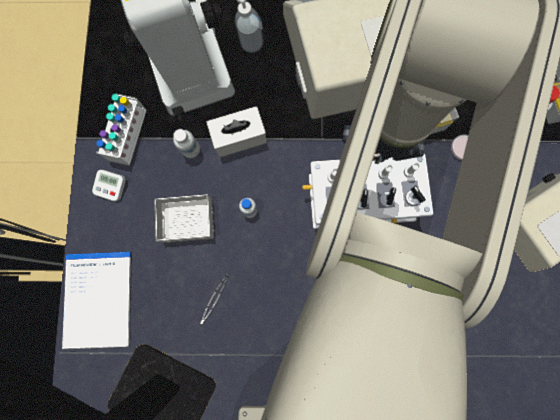

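```bash

python3 -m jog '[[0.01,0.024,-0.02,0,0,0],[0.03,0.07,-0.04,0,0,0],[0.06,0.14,-0.04,0,0,0.02],[0.1,0.234,-0.04,0,0,0.05],[0.14,0.327,-0.04,0,0,0.08],[0.18,0.42,-0.04,0,0,0.11],[0.22,0.514,-0.04,0,0,0.14],[0.26,0.607,-0.04,0,0,0.17],[0.3,0.7,-0.04,0,0,0.2],[0.31,0.724,-0.04,0,0,0.205]]'; python3 rd.py
python3 -m jog '[[0,0,0,0,0,0]]'>/dev/null;python3 rd.py
```

```text
time: 17.05
tool_pos: [559.0, 53.9, 264.2]
tcp_rot: [180.0, -0.0, 131.9]
ft_force: [0.7, -0.3, -0.4]
finger_gap: 13.7
17.05 [558.97  53.9  264.22] yaw 131.93 F [ 0.74 -0.35 -0.38] T [ 0.054 -0.015  0.073] gap 13.7 j6eff 1.323
17.15 [559.5   52.19 264.14] yaw 132.12 F [ 0.13 -0.35 -0.33] T [ 0.017 -0.018 -0.06 ] gap 13.6 j6eff 0.84
```

```bash

python3 -m jog '[[0.02,0.012,0,0,0,0],[0.07,0.04,0,0,0,0.02],[0.15,0.086,0,0,0,0.05],[0.25,0.144,0,0,0,0.08],[0.35,0.2,0,0,0,0.11],[0.45,0.26,0,0,0,0.14],[0.55,0.316,0,0,0,0.17],[0.63,0.362,0,0,0,0.195],[0.68,0.391,0,0,0,0.205],[0.68,0.391,0,0,0,0.205]]'; python3 -m jog '[[0,0,0,0,0,0],[0,0,0,0,0,0]]'>/dev/null;python3 rd.py
python3 - <<'E'
from bench import r
import cv2,pickle,numpy as np
print(r.sense()['joint_pos'])
for n in("wrist","side","top"):
  s=r.snapshot(n); cv2.imwrite(f"pics/{n}9.png",s["pixels"][:,:,::-1]); pickle.dump(s,open(f"{n}9.pkl","wb"))
E
```

```text
time: 18.15
tool_pos: [518.8, 243.5, 263.7]
tcp_rot: [-180.0, -0.0, 95.1]
ft_force: [-0.7, -0.6, -0.9]
finger_gap: 13.8
18.35 [519.44 241.46 263.76] yaw 95.02 F [ 0.39 -0.45 -0.65] T [0.014 0.021 0.071] gap 13.6 j6eff -0.023
[ 1.98163944e+01  2.61011219e+00  8.70440656e+01 -2.11200434e-02
  9.03502831e+01  1.47997399e+01]
```

View pics/wrist9.png

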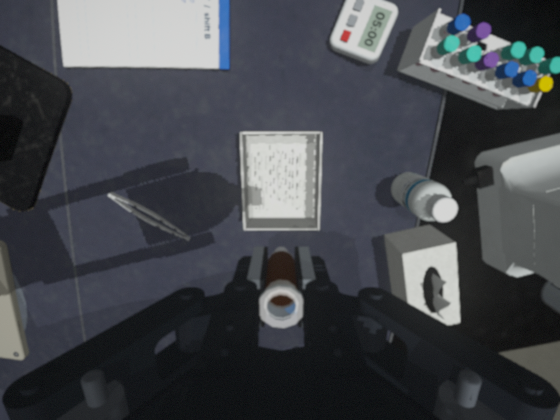

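View pics/side9.png

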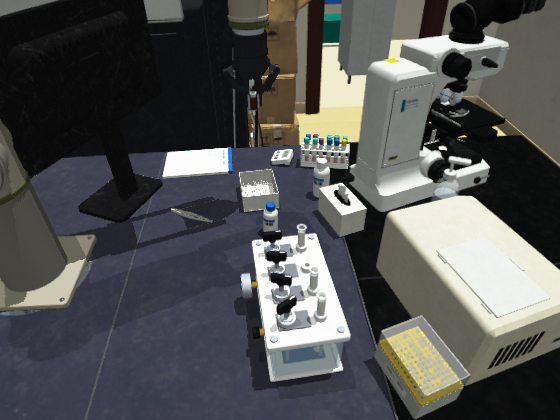

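```bash
python3 - <<'E'
from h import *
w=load("wrist9");T=[onz(w,p,51) for p in [(239,132),(322,132),(321,229),(244,230)]]
for c in T: print(c.round(1))
print(np.mean(T,0))
print(proj(w,[519.4,241.4,20]))
E
```

```text
[465.8 297.6  51. ]
[560.9 305.9  51. ]
[574.2 188.5  51. ]
[478.2 178.8  51. ]
[519.78424882 242.6934593   51.        ]
[[281.1008903  179.21909268]]
```

```bash

python3 -m jog '[[0.02,0.003,0.04,0,0.02,0],[0.04,0.005,0.12,0,0.05,0],[0.066,0.008,0.22,0,0.08,0],[0.066,0.008,0.33,0,0.11,0],[0.066,0.008,0.44,0,0.14,0],[0.066,0.008,0.54,0,0.17,0],[0.066,0.008,0.61,0,0.194,0],[0.066,0.008,0.656,0,0.194,0],[0.066,0.008,0.656,0,0.194,0],[0.066,0.008,0.656,0,0.194,0]]'; python3 rd.py
python3 - <<'E'
from bench import r
import cv2,pickle,numpy as np
for n in("wrist","side"):
  s=r.snapshot(n); cv2.imwrite(f"pics/{n}10.png",s["pixels"][:,:,::-1]); pickle.dump(s,open(f"{n}10.pkl","wb"))
a=cv2.imread("pics/side10.png")
A=cv2.resize(a[90:230,190:330],(420,420))
b=cv2.imread("pics/wrist10.png")
B=cv2.resize(b[170:380,180:380],(400,420))
cv2.imwrite("pics/c10.png",np.hstack([A,B])[:, :800])
E
```

```text
time: 19.5
tool_pos: [520.3, 259.4, 101.0]
tcp_rot: [179.9, -34.8, 95.1]
ft_force: [0.5, -0.2, 0.8]
finger_gap: 13.6
19.5 [520.35 259.44 100.98] yaw 95.11 F [ 0.52 -0.21  0.75] T [-0.281 -0.03  -0.025] gap 13.6 j6eff -0.035
```

View pics/c10.png

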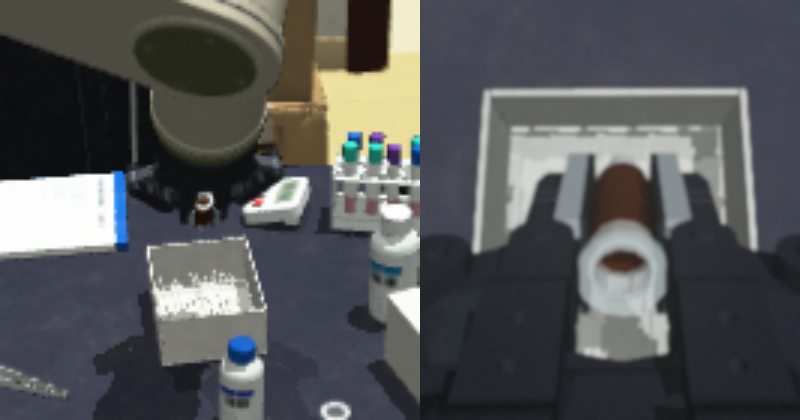

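```bash

python3 -m jog '[[-0.02,0,0.029,0,0,0],[-0.05,0,0.072,0,0,0],[-0.08,0,0.115,0,0,0],[-0.11,0,0.157,0,0,0],[-0.135,0,0.193,0,0,0],[-0.155,0,0.222,0,0,0],[-0.168,0,0.24,0,0,0],[-0.174,0,0.249,0,0,0],[-0.174,0,0.249,0,0,0]]'; python3 rd.py
python3 - <<'E'
from bench import r
import cv2,pickle,numpy as np
for n in("wrist","side"):
  s=r.snapshot(n); cv2.imwrite(f"pics/{n}11.png",s["pixels"][:,:,::-1]); pickle.dump(s,open(f"{n}11.pkl","wb"))
a=cv2.imread("pics/side11.png")
A=cv2.resize(a[110:230,190:310],(420,420))
b=cv2.imread("pics/wrist11.png")
B=cv2.resize(b[130:410,150:410],(380,420))
cv2.imwrite("pics/c11.png",np.hstack([A,B])[:, :800])
E
```

```text
time: 20.5
tool_pos: [519.5, 259.1, 23.6]
tcp_rot: [-180.0, -34.9, 95.0]
ft_force: [-0.1, -0.3, -0.7]
finger_gap: 14.2
20.5 [519.51 259.11  23.6 ] yaw 95.0 F [-0.07 -0.26 -0.74] T [-0.268  0.027 -0.009] gap 14.2 j6eff -0.077
```

View pics/c11.png

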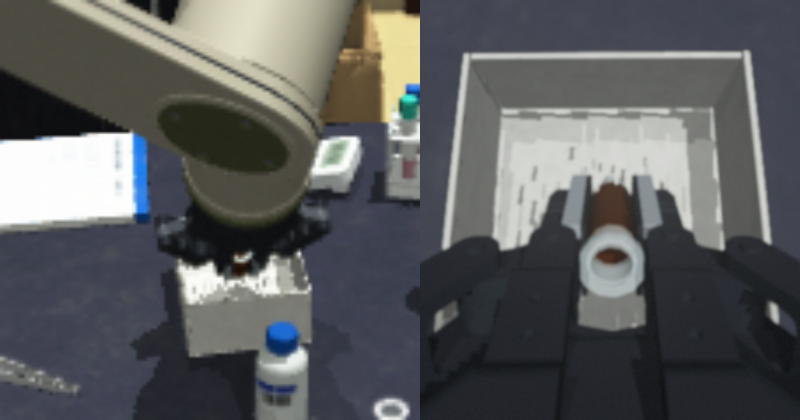

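```bash

python3 -m jog '[[0,0,0,0,0,0],[0,0,0,0,0,0],[0,0,0,0,0,0],[0,0,0,0,0,0],[0,0,0,0,0,0]]' 0.3; python3 rd.py
python3 - <<'E'
from bench import r
import cv2,pickle,numpy as np
s=r.snapshot("wrist")
b=s["pixels"][:,:,::-1]
cv2.imwrite("pics/w12.png",cv2.resize(b[130:410,150:410],(520,560)))
E
```

```text
time: 21.1
tool_pos: [519.6, 259.1, 23.9]
tcp_rot: [180.0, -34.9, 95.0]
ft_force: [0.1, 0.5, -0.7]
finger_gap: 25.4
21.1 [519.6  259.13  23.92] yaw 95.02 F [ 0.08  0.47 -0.68] T [-0.292 -0.012 -0.035] gap 25.4 j6eff 0.001
```

View pics/w12.png

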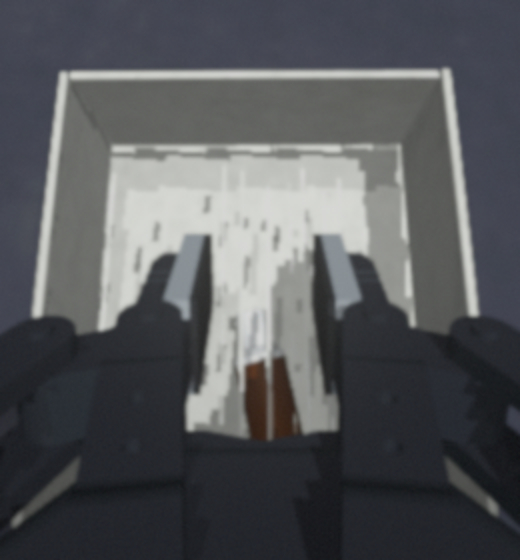

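The column is lying flat on the tray floor between the open fingers. I'm backing straight up.

```bash

python3 -m jog '[[0.02,0,-0.029,0,0,0],[0.06,0,-0.086,0,0,0],[0.12,0,-0.171,0,0,0],[0.2,0,-0.286,0,0,0],[0.28,0,-0.4,0,0,0],[0.344,0,-0.491,0,0,0],[0.45,0,-0.64,0,-0.04,0],[0.56,0,-0.8,0,-0.08,0],[0.56,0,-0.8,0,-0.12,0],[0.56,0,-0.8,0,-0.12,0]]'; python3 rd.py
python3 - <<'E'
from bench import r
import cv2,pickle,numpy as np
for n in("wrist","side","top"):
  s=r.snapshot(n); cv2.imwrite(f"pics/{n}13.png",s["pixels"][:,:,::-1]); pickle.dump(s,open(f"{n}13.pkl","wb"))
a=cv2.imread("pics/side13.png")
A=cv2.resize(a[130:350,210:360],(382,560))
b=cv2.imread("pics/wrist13.png")
B=cv2.resize(b[60:340,170:370],(400,560))
cv2.imwrite("pics/c13.png",np.hstack([A,B])[:, :800])
E
```

```text
time: 22.15
tool_pos: [520.5, 262.2, 273.3]
tcp_rot: [179.5, -13.2, 95.4]
ft_force: [0.2, 0.6, -0.4]
finger_gap: 25.7
22.15 [520.55 262.22 273.26] yaw 95.36 F [ 0.18  0.55 -0.36] T [-0.037  0.026 -0.002] gap 25.7 j6eff 1.652
```

View pics/c13.png

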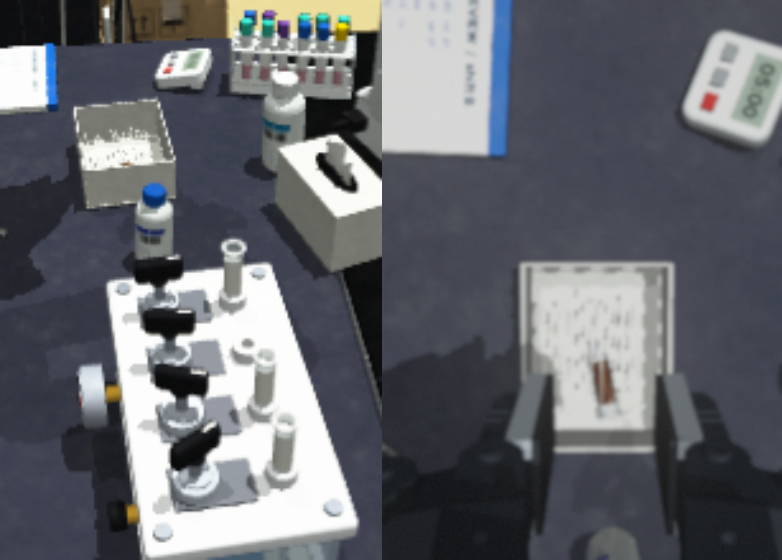

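View pics/top13.png

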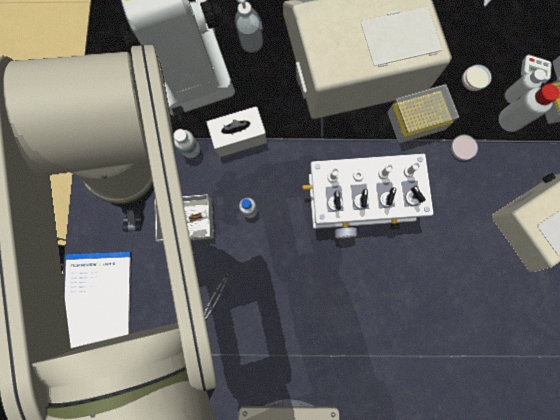

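```bash

python3 -m jog '[[0,0,0,0,0,0],[0,0,0,0,0,0],[0,0,0,0,0,0]]' >/dev/null; python3 rd.py
python3 - <<'E'
import cv2,numpy as np
a=cv2.imread("pics/top0.png")[150:235,300:440];b=cv2.imread("pics/top13.png")[150:235,300:440]
d=cv2.absdiff(a,b)
c=[cv2.resize(x,None,fx=5,fy=3.5*5/3.5) for x in (a,b)]
cv2.imwrite("pics/cmp.png",cv2.resize(np.vstack([a,b]),None,fx=3.5,fy=3.5,interpolation=cv2.INTER_CUBIC))
m=(cv2.GaussianBlur(d,(3,3),0).max(2)>50).astype('uint8')
n,l,st,ce=cv2.connectedComponentsWithStats(m)
for s,c0 in zip(st[1:],ce[1:]):
    if s[4]>6: print(s,c0+[300,150])
E
```

```text
22.6 [519.4  258.44 266.79] yaw 94.9 F [-0.74  0.28 -0.6 ] T [-0.106 -0.056 -0.009] gap 25.9 j6eff -0.015
[55 17 10 12 78] [359.88461538 172.66666667]
[58 32  6  4 15] [360.46666667 183.46666667]
[58 40 10  9 52] [362.28846154 193.03846154]
[66 49  5  8 27] [367.7037037  202.44444444]
[60 52  6  6 23] [362.13043478 205.17391304]
[60 61  3  5 11] [361. 213.]
```

View pics/cmp.png

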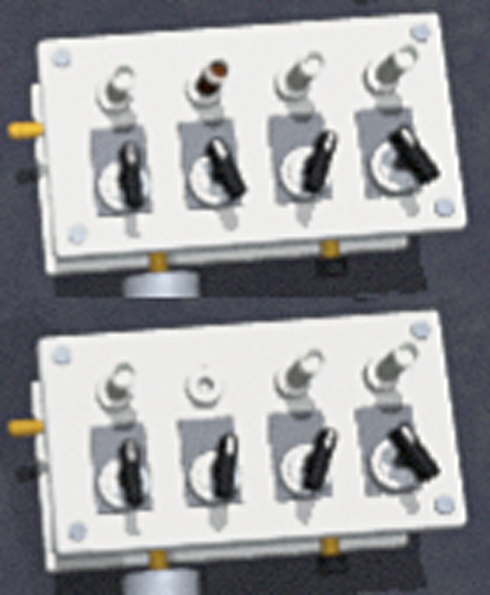

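Before and after, the only changes on the manifold are at the brown station, around (360,173) to (368,205). The other handles and columns have not moved.

```bash
python3 -c "
from bench import r
print(r.hand_in())"
```

```text
the job is handed in; nothing more can be done
None
```

I closed the valve in front of the brown column finger-tight, then pulled that column and laid it in the white card tray. The job was handed in at about 23 s.

- **Valve:** I turned the handle clockwise about 34°. The needle met its seat after roughly 26°. At the end the torque was about 0.15–0.17 N m above the free-turning drag. Single wrist readings were noisy, from 0.16 to 0.25 N m in total, but the joint torque climbed steadily at about the expected rate.
- **Column:** I released it tilted just above the tray floor. The wrist and top pictures show it lying flat inside the tray.
- **Rest of the manifold:** Comparing top pictures from before and after, only the brown station changed. The other three handles and columns did not visibly move, and I saw no unexpected contact forces.
- **At hand-in:** The gripper was empty and clear, about 267 mm above the worktop. No check failed.

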